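# Seat a slide tray on the locating pins of a bench mixer and lock it

### The job

The slide tray on the bench mixer was set down crooked and too far to the left, so its front edge is riding up on the two locating pins. Using only the fingertips, gently push the tray by the outside of its rim, back against the rear rail and then sideways to the right, until its two holes drop over the pins and it lies flat on the deck; then push the catch's knob round until the catch stops square across the tray's front rim. Slide the tray, never lift it, do not touch the slides in it, and leave the other things on the bench where they stand.

Things in the scene. Friction and masses are not known exactly. Their poses are not given: they have to be found in the camera images.
- mixer: low white bench mixer, fixed, 196 x 240 mm, 70 mm high to the top of its flat dark grey deck; origin at the centre of its underside on the bench; x points from its front panel (the robot's side) to its back, y to its left, z up. On the deck stand a rear rail, two locating pins and, front right, a swing catch
- rail (a point): middle of the front face of the steel rear rail, at deck height, at x = +74.8, y = 0 mm of the mixer; the rail runs 100 mm either way along y, 12 mm high
- pin_left (a point): foot of the left locating pin on the deck (x = -30, y = +55 mm of the mixer): upright steel pin, 8 mm in diameter, 8 mm high with a half-round nose
- pin_right (a point): foot of the right locating pin, the same, at x = -30, y = -55 mm of the mixer
- seat (a point): point on the deck top where the tray's origin lies when the tray is seated, at x = +15, y = 0 mm of the mixer; axes as the mixer's. The seated tray's rear face is 0.8 mm clear of the rail; the holes leave it about 1.5 mm of play either way
- tray: loose aluminium slide tray, 118 mm (its x, front to back) x 150 mm (y), about 0.4 kg; floor 5 mm thick, straight outer sides, rim 4 mm thick, 18 mm high over all; origin at the centre of its underside, x to the back, y to the left, z up. At the start it lies 10 to 30 mm too far left, 8 to 15 mm off the rail, turned up to 0.07 rad, rear edge on the deck, front edge 8 mm up on the pins
- tray_hole (a point): centre of the 11 mm round hole in the tray's floor (x = -45, y = +55 mm of the tray, on its underside) that goes over the left pin
- tray_slot (a point): centre of the slot in the tray's floor, 11 mm (x) by 14 mm (y), at x = -45, y = -55 mm of the tray, on its underside, that goes over the right pin
- slides: the four glass slides fixed on the tray's floor, inside its rim; same origin and axes as the tray
- catch (a joint): angle of the flat steel catch about its upright pivot, rad: 0 to 0.3 parked (arm to the mixer's right and slightly forward), grows anticlockwise from above to a stop at 1.87, arm pointing straight back over the tray's front rim. Arm 14 mm wide, reaching 48 mm, 19.5 to 23.5 mm above the deck: it clears a seated tray's rim by 1.5 mm but not a riding one's. Turns with about 1 N at the knob, stays put
- catch_pivot (a point): the catch's axis at deck height, at x = -78, y = -50 mm of the mixer; a post of 7 mm radius, 26.5 mm high, stands here
- catch_knob (a point): centre of the black knob on the catch arm, 30 mm from the pivot; the knob is 12 mm in diameter, upright, 18 mm high, from 23.5 to 41.5 mm above the deck
- timer: white timer lying on the bench right of the mixer, 66 x 64 x 18 mm; origin at the centre of its underside; leave it alone
- oil_dropper: small white dropper bottle, 26 mm in diameter, 66 mm high, behind the mixer; origin at the centre of its underside; leave it alone
- specimen_cup: specimen cup with lid, 60 mm in diameter, 66 mm high, left of the mixer; origin at the centre of its underside; leave it alone
- swab_tub: round tub with lid, 48 mm in diameter, 41 mm high, left of the mixer near the bench's front; origin at the centre of its underside; leave it alone

How it is judged:
On the way, in this order (a step that is already met when the one before it is completed fails the run):
1. the tray lies flat on the deck, its holes over both pins, the catch still open (z of tray in the frame of seat below 0.0015 m and angle between tray's own z axis and vertical below 0.015 rad and horizontal distance between tray and seat below 0.004 m and angle between the x axis of tray and the x axis of mixer, either way round below 0.05 rad and value of joint catch below 0.8 rad), for 0.2 s.
2. the catch is at its stop across the tray's front rim (value of joint catch above 1.75 rad), for 0.2 s.
At the end, for the whole second after the job is handed in: the tray lies flat and at rest on the deck over both pins (origin within 4 mm of the seat point, 1.5 mm in height, tilt under 0.015 rad, turned less than 0.05 rad), the catch is within 0.12 rad of its stop across the front rim, and the four bystanders are within 15 mm of where they stood (z of tray in the frame of seat below 0.0015 m and angle between tray's own z axis and vertical below 0.015 rad and horizontal distance between tray and seat below 0.004 m and angle between the x axis of tray and the x axis of mixer, either way round below 0.05 rad and value of joint catch above 1.75 rad and linear speed of tray below 0.01 m/s and distance of each of timer, oil_dropper, specimen_cup, swab_tub from where it was at the start of the episode below 0.015 m); the robot touches nothing.
It fails at once if the tray is lifted or tipped up (z of tray in the frame of seat above 0.015 m or angle between tray's own z axis and vertical above 0.2 rad).
It fails at once if the tray is pushed off the deck (z of tray in the frame of seat below -0.01 m).
It fails at once if the slides are touched (contact force between the fingers and slides above 0.5 N).
It fails at once if a bystander is knocked away (distance of any of timer, oil_dropper, specimen_cup, swab_tub from where it was at the start of the episode above 0.03 m).
It fails at once if the tray is gripped or pushed hard (contact force between the fingers and tray above 35 N).
It also fails if it takes over 58 s, if anything falls off the work surface, if the arm or the gripper's body presses on something with over 40 N, if the wrist force passes 120 N, or if a joint passes its speed limit or range.

### The arm

A 6-joint arm with a two-finger parallel gripper is mounted at the origin on a cart in front of the work surface, level with it; the furniture and walls round the work are solid. World frame = base frame: x ahead of the robot, y to its left, z up, the work surface at z = 0. Lengths are in m, angles in rad, forces in N, time in s.
With the tool pointing down it reaches from about 0.275 to 0.825 m from the base axis. Payload 4.9 kg.
Tool frame: the origin (TCP) lies at the very end of the fingers, on their centre line; the grasp point (between the pads) lies 19 mm behind it (grip_depth is the distance from the TCP to the grasp point, in m); z points along the fingers, y is the direction in which the jaws open and shut (so a half turn about z gives the same grasp; the last joint's range is limited). The gripper opens to 85 mm and grips with 20 to 120 N. Pads are 22 mm wide; open, the fingers measure 114 mm over their backs; the gripper's body (76 mm by 85 mm) begins 54 mm behind the grasp point. The pads swing forward as they close: fully open they stand 13 mm farther back than shut.
Start: joints at [1.082, 0.326, -0.193, 1.052, 0, 1.437], TCP at [0.191, 0.516, 0.231] pointing down, gripper open.
Joint ranges: [-2.65, 2.65], [-0.97, 1.79], [-1.3, 1.35], [-1.93, 2.1], [-1.47, 1.37], [-3.14, 3.14]. Speed limits (rad/s): [2.57, 2.57, 3.14, 3.14, 3.14, 3.14].

### API

Orientations are given as a unit quaternion [w, x, y, z].
In Python, from rig import read_state, read_camera, camera_info, job_done, masks_of, pinpoint, grip_depth gives the robot as it stands.
- The arm moves only by the tool arm_command, never from a script. Its argument "increments" is text: rows parted by semicolons, each of 7 numbers parted by spaces: the shift along the world's x, y, z in units of 40 mm (1.0 is 40 mm), then the turn, a rotation vector about the world's x, y, z in units of 6 degrees (1.0 is 6 degrees), then the opening, from 0 (shut) to 1 (fully open). A call has 1 to 10 rows; each row shifts and turns the commanded pose from where the row before left it; what a row does not reach is not made up. A row lasts 1/12 s, in which the tool goes at most 41.7 mm and 7.16 degrees, less where a joint would pass 70% of its speed; a pose out of reach is approached as far as the arm can. A call is refused whole if a number of a shift passes 1 or a number of a turn 1, either way. A call with a gripper value outside its range is refused whole. The fingers move at their own pace and stop on an object; the grip force is fixed at half the most. Time passes only in rows, so rows that do not move let the fingers close. It gives the time, the measured TCP pose, the force and the opening at its end, in the units of the state.
- read_state(): the state, without advancing time (a new reading comes with each control period).
- read_camera(name): name is "scene" or "top" or "wrist"; returns the picture (420x560x3 uint8, red, green, blue); there is no depth.
- camera_info(name): a dict with "K" (3x3 intrinsics, pixels), "extrinsics" (4x4, takes a point from world to camera coordinates). Camera axes: x right, y down, z forward; pixel columns grow to the right and rows downward; lengths in m; the calibration is good to about 2 mm. A picture is of the moment at which its call begins: read the wrist's pose just before it. camera_info takes no time and is no camera call; for the wrist camera it gives the pose at the moment of the call.
- job_done(): hands the job in, once; it reports no verdict.
Trained networks look in the newest picture that a camera, given by its name, has taken for a name from the list of things; names that differ only in an ending like _2 or _b are one class to them, and where a whole thing is asked for, a point or a joint stands for the part that bears it (a point fixed in the world has none). Each returns a list of dicts, best first, with "confidence" (0 to 1); they miss things now and then, are a little off and sometimes report something else, mostly with a low value. They report only what shows in the picture. A call takes as long as a camera call.
- masks_of(camera, thing): "mask" (420x560 bool, what is visible of it) and "bbox" ([left, top, right, bottom] in pixels, round what is visible of it).
- pinpoint(camera, thing): "location" ([column, row] in pixels: a listed point, or the origin of a listed thing).
The state is a dict: "clock": time; "joints": joint angles; "joint_vel": joint speeds; "joint_efforts": joint torques, N m; "eef_pos": TCP position; "ee_rot": TCP orientation; "contact_force": force on the tool from outside, world axes, zero at the start; "ft_torque": the same for the moment, N m; "gripper_width": finger opening in m.
Only numpy, scipy, OpenCV 4.12 (cv2) and the standard library are available. Lean on these libraries where they do the work, as an engineer would, in place of code of your own. Each camera call takes 0.05 s, during which the arm holds its last target.

## Working session

There is one attempt and no reset: what is moved stays moved. The work goes in short steps, Python scripts to look and compute and a tool call to move; the robot and the scene stay as the last step left them, time stands still between calls to the robot, and variables do not carry over. Pictures are saved under pics/ and viewed, and the job is handed in when it is done.

Besides the shell and the picture viewer there is one more tool, called after ">>>" by a JSON object that holds its "api" and its "payload", one argument or row to a line. arm_command: Moves the arm, as the interface text tells. Its arguments: {"type":"object","properties":{"increments":{"type":"string"}},"required":["increments"]}

```bash
ls; mkdir -p pics; python3 - <<'E'
from rig import *
import cv2
print(read_state())
for c in ["scene","top"]:
    im=read_camera(c); cv2.imwrite(f"pics/{c}0.png",im[:,:,::-1])
    i=camera_info(c); print(c,i["K"],i["extrinsics"])
    for t in ["mixer","rail","pin_left","pin_right","seat","tray","tray_hole","tray_slot","catch_pivot","catch_knob","timer","oil_dropper","specimen_cup","swab_tub"]:
        try: print(t,[(r["location"],round(r["confidence"],2)) for r in pinpoint(c,t)][:2])
        except Exception as e: print(t,e)
print(read_state()["clock"])
E
```

```text
pics
{'clock': 0.0, 'joints': array([ 1.08181458e+00,  3.26944417e-01, -1.93594250e-01,  1.05200319e+00,
       -4.02565462e-06,  1.43660013e+00]), 'joint_vel': array([ 0.00065907, -0.00011358, -0.0003495 ,  0.000756  ,  0.00018606,
       -0.00036627]), 'joint_efforts': array([-8.17988130e-04, -4.43401444e+01,  2.62439722e+01,  1.53667928e-02,
       -1.30272620e-04,  1.29208141e-05]), 'eef_pos': array([0.19077342, 0.51522623, 0.23049761]), 'ee_rot': array([-2.65649714e-04,  1.76463796e-01,  9.84306744e-01, -8.31358744e-04]), 'contact_force': array([-1.63322275,  0.50817265, -0.25842715]), 'ft_torque': array([-0.04250298, -0.02246728, -0.00100295]), 'gripper_width': 0.08519485711513304}
scene [[501.64836633   0.         285.53668257]
 [  0.         501.64836633 207.98495889]
 [  0.           0.           1.        ]] [[ 0.44226874 -0.8966528  -0.02030067  0.00591202]
 [-0.50209435 -0.2287728  -0.83400496  0.44676893]
 [ 0.74316864  0.37904717 -0.55138336  0.44085521]
 [ 0.          0.          0.          1.        ]]
mixer [([306.3, 264.5], 0.6)]
rail [([306.4, 216.8], 0.65)]
pin_l
[... 710 characters left out ...]
[-0.9671657   0.11662284 -0.22580881  0.5642044 ]
 [ 0.22507662 -0.01958412 -0.97414423  0.7974666 ]
 [ 0.          0.          0.          1.        ]]
mixer [([367.8, 242.4], 0.27)]
rail [([294.8, 186.2], 0.62), ([232.5, 270.3], 0.22)]
pin_left [([289.7, 253.2], 0.88)]
pin_right [([341.8, 226.7], 0.93)]
seat []
tray [([293.6, 225.2], 0.84), ([273.5, 171.5], 0.72)]
tray_hole [([281.3, 263.9], 0.68)]
tray_slot [([366.4, 241.2], 0.53)]
catch_pivot [([352.0, 251.8], 0.73)]
catch_knob [([368.9, 242.5], 0.6)]
timer [([386.4, 201.4], 0.72), ([343.2, 224.8], 0.38)]
oil_dropper [([277.0, 171.0], 0.54)]
specimen_cup [([213.3, 235.3], 0.6)]
swab_tub [([234.3, 269.7], 0.87), ([292.3, 187.9], 0.7)]
1.5
```

```bash
python3 -c "
import cv2
for c,b in [('scene',(180,190,420,320)),('top',(190,140,420,310))]:
    im=cv2.imread(f'pics/{c}0.png'); x0,y0,x1,y1=b
    cv2.imwrite(f'pics/{c}0z.png',cv2.resize(im[y0:y1,x0:x1],None,fx=3.3,fy=3.3,interpolation=cv2.INTER_CUBIC))
"
```

```text
(no output)
```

View pics/scene0z.png

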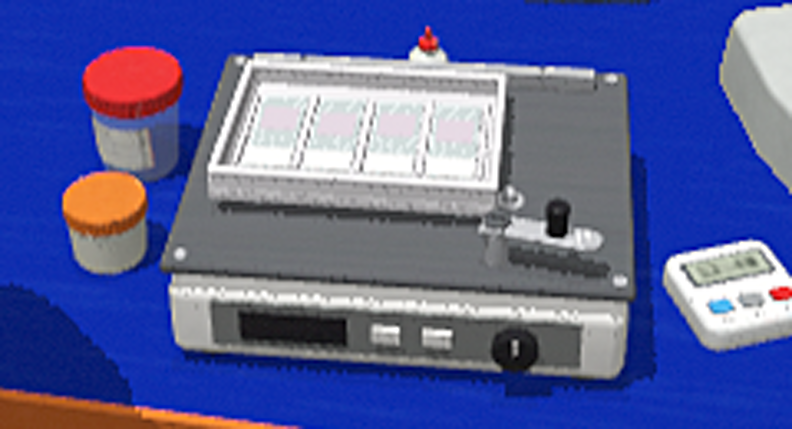

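View pics/top0z.png

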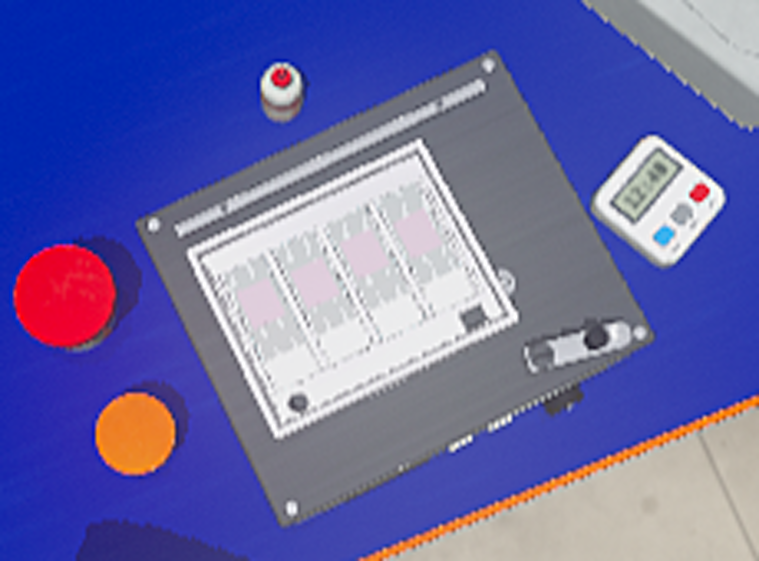

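View pics/top0.png

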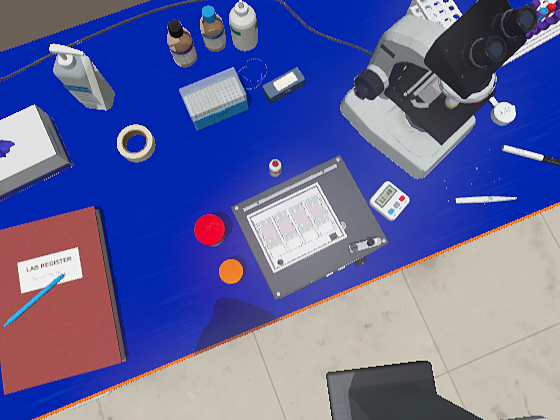

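```bash
cat > h.py <<'E'
import numpy as np, cv2
from rig import *
def ray(c,uv,z,info=None):
    i=info or camera_info(c);K=np.array(i["K"]);E=np.array(i["extrinsics"]);R=E[:3,:3];t=E[:3,3]
    C=-R.T@t; d=R.T@np.linalg.inv(K)@np.array([uv[0],uv[1],1.])
    return C+d*(z-C[2])/d[2]
def proj(c,P,info=None):
    i=info or camera_info(c);E=np.array(i["extrinsics"]);p=E[:3,:3]@np.asarray(P)+E[:3,3];q=np.array(i["K"])@p
    return q[:2]/q[2]
def fit(model,pts): # 2D rigid; model->pts
    m=np.array(model)[:,:2];p=np.array(pts)[:,:2];mc=m.mean(0);pc=p.mean(0)
    a,b=m-mc,p-pc
    th=np.arctan2((a[:,0]*b[:,1]-a[:,1]*b[:,0]).sum(),(a*b).sum())
    R=np.array([[np.cos(th),-np.sin(th)],[np.sin(th),np.cos(th)]]);t=pc-R@mc
    return th,t,(p-(m@R.T+t))*1000
E
python3 - <<'E'
from h import *
z=lambda u,v:(u/3.3+190,v/3.3+140)
P=[ray("top",z(*q),.07) for q in [(138,223),(495,50),(653,340),(285,525)]]
print(np.round(P,4)); M=[(.098,.12),(.098,-.12),(-.098,-.12),(-.098,.12)]
print(fit(M,P))
th,t,_=fit(M,P)
s=lambda u,v:(u/3.3+180,v/3.3+190)
P=[ray("scene",s(*q),.07) for q in [(232,55),(630,73),(630,297),(163,270)]]
print(np.round(P,4));print(fit(M,P))
print("tray hole", ray("top",(281.3,263.9),.08))
E
```

```text
[[0.604  0.3832 0.07  ]
 [0.6837 0.1615 0.07  ]
 [0.501  0.0985 0.07  ]
 [0.4235 0.3188 0.07  ]]
(np.float64(0.3399453780876833), array([0.55306982, 0.24050351]), array([[-1.41258628, -3.06466265],
       [-1.72717727,  1.42756162],
       [ 0.31350215,  3.78560125],
       [ 2.82626141, -2.14850022]]))
[[0.605  0.3814 0.07  ]
 [0.6853 0.1586 0.07  ]
 [0.498  0.0971 0.07  ]
 [0.4187 0.3155 0.07  ]]
(np.float64(0.33971483194143837), array([0.55172835, 0.23815207]), array([[ 0.80900503, -2.50152399],
       [ 1.19764129,  0.94489449],
       [-1.34374876,  4.7043095 ],
       [-0.66289756, -3.14767999]]))
tray hole [0.48513165 0.30224305 0.08      ]
```

```bash
python3 - <<'E'
from h import *
i=camera_info("wrist");E=np.array(i["extrinsics"]);R=E[:3,:3]
print(i["K"],"\nC",-R.T@E[:3,3],"fwd",R[2],"right",R[0])
E
```

```text
[[298.19989285   0.         278.17675526]
 [  0.         298.19989285 212.18791522]
 [  0.           0.           1.        ]] 
C [0.12661263 0.53991413 0.37439105] fwd [ 0.25413617 -0.09441507 -0.96254901] right [ 3.47992224e-01  9.37497416e-01 -7.94473631e-05]
```

>>> {"api": "arm_command", "payload": {
  "increments": "0.62 -0.58 0 0 0 0.55 0;0.62 -0.58 0 0 0 0.55 0;0.62 -0.58 0 0 0 0.55 0;0.62 -0.58 0 0 0 0.55 0;0.62 -0.58 0 0 0 0.55 0;0.62 -0.58 0 0 0 0.55 0;0.62 -0.58 0 0 0 0.55 0;0.62 -0.58 0 0 0 0.55 0;0.62 -0.58 -0.2 0 0 0.55 0;0.62 -0.58 -0.2 0 0 0.55 0"
}}

```text
clock: 2.33
eef_pos: [0.4406, 0.2827, 0.2157]
ee_rot: [0.001, -0.112, 0.994, 0.0]
contact_force: [0.3, 0.1, -0.4]
gripper_width: -0.0002
```

>>> {"api": "arm_command", "payload": {
  "increments": "0.62 -0.58 -0.2 0 0 0.55 0;0.62 -0.58 -0.2 0 0 0.58 0;0 0 0 0 0 0 0;0 0 0 0 0 0 0"
}}

```text
clock: 2.67
eef_pos: [0.4894, 0.236, 0.1986]
ee_rot: [-0.001, -0.167, 0.986, 0.0]
contact_force: [-0.6, 0.1, -0.5]
gripper_width: -0.0002
```

```bash
python3 - <<'E'
from h import *
im=read_camera("wrist"); cv2.imwrite("pics/w1.png",im[:,:,::-1])
s=read_state();print(s["eef_pos"],s["ee_rot"],s["clock"],s["contact_force"])
import pickle;pickle.dump(camera_info("wrist"),open("w1.pkl","wb"))
for t in ["rail","pin_left","pin_right","seat","tray","tray_hole","tray_slot","catch_pivot","catch_knob"]:
    print(t,[(r["location"],round(r["confidence"],2)) for r in pinpoint("wrist",t)][:2])
E
```

```text
[0.48860294 0.23689357 0.19895694] [-5.56727097e-04 -1.67950892e-01  9.85795197e-01  1.29847878e-04] 2.7167 [ 0.24607263 -0.07830052  0.09601096]
rail [([263.6, 329.7], 0.9), ([111.6, 223.7], 0.42)]
pin_left []
pin_right [([201.8, 236.7], 0.7)]
seat []
tray [([206.1, 189.0], 0.65)]
tray_hole [([348.1, 230.0], 0.98), ([398.7, 296.3], 0.55)]
tray_slot [([230.1, 232.2], 0.66), ([345.6, 233.1], 0.55)]
catch_pivot [([207.3, 190.5], 0.57)]
catch_knob [([159.4, 193.3], 0.75)]
```

View pics/w1.png

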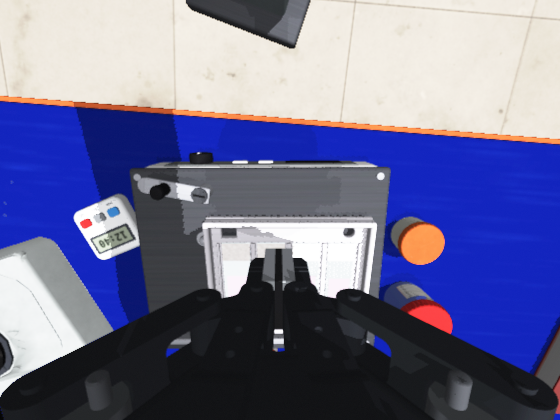

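```bash
python3 -c "
import cv2
im=cv2.imread('pics/w1.png');cv2.imwrite('pics/w1z.png',cv2.resize(im[150:350,125:395],None,fx=2.95,fy=2.95,interpolation=cv2.INTER_CUBIC))"
```

```text
(no output)
```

View pics/w1z.png

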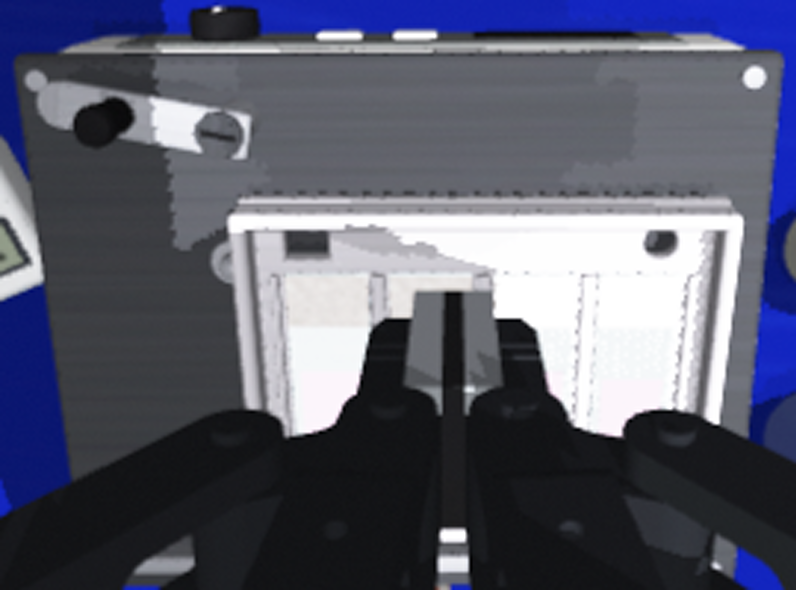

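```bash
python3 - <<'E'
from h import *
import pickle
i=pickle.load(open("w1.pkl","rb"))
z=lambda u,v:(u/2.95+125,v/2.95+150)
g=lambda u,v,h:ray("wrist",z(u,v),h,i)
P=[g(16,54,.07),g(780,56,.07),g(222,262,.076),g(220,134,.0965)]
M=[(-.098,-.12),(-.098,.12),(-.03,-.055),(-.078,-.05)]
print(np.round(P,4));th,t,r=fit(M,P);print(th,t,r)
for nm,(th,t) in {"w":(th,t),"avg":(.339,np.array([.5525,.2395]))}.items():
  R=np.array([[np.cos(th),-np.sin(th)],[np.sin(th),np.cos(th)]])
  for n,p in dict(trayFR=(230,213,.097),trayFL=(741,217,.097),hole=(661,241,.083),slot=(307,241,.083),knob=(96,128,.1115)).items():
    print(nm,n,np.round((R.T@(g(*p)[:2]-t))*1000,1))
E
```

```text
[[0.5013 0.0991 0.07  ]
 [0.4239 0.3218 0.07  ]
 [0.5437 0.178  0.076 ]
 [0.497  0.17   0.0965]]
0.32895470446568265 [0.5548828  0.24161248] [[ 0.35287703  2.68665797]
 [ 0.49610982 -1.67690841]
 [-0.60271462 -1.89784692]
 [-0.24627222  0.88809736]]
w trayFR [-54.5 -47.5]
w trayFL [-54.5 101.9]
w hole [-41.9  82.6]
w slot [-41.  -27.7]
w knob [-82.7 -78.1]
avg trayFR [-52.  -45.8]
avg trayFL [-50.5 103.6]
avg hole [-38.2  84.2]
avg slot [-38.4 -26.1]
avg knob [-80.5 -76.1]
```

>>> {"api": "arm_command", "payload": {
  "increments": "-0.44 0.13 0 0 0 0 0;0 0 -0.73 0 0 0 0;0 0 -0.73 0 0 0 0;0 0 -0.73 0 0 0 0;0 0 -0.5 0 0 0 0;0 0 -0.23 0 0 0 0;0 0 0 0 0 0 0;0 0 0 0 0 0 0"
}}

```text
clock: 3.83
eef_pos: [0.4712, 0.2427, 0.0828]
ee_rot: [-0.0, -0.169, 0.986, 0.0]
contact_force: [-0.6, -0.0, 0.5]
gripper_width: -0.0002
```

```bash
cat > look.py <<'E'
import sys,pickle
from h import *
n=sys.argv[1]
im=read_camera("wrist"); i=camera_info("wrist"); pickle.dump(i,open(n+".pkl","wb"));s=read_state()
b=list(map(int,sys.argv[2].split(","))) if len(sys.argv)>2 else [100,130,420,350]
f=min(800/(b[2]-b[0]),600/(b[3]-b[1]));cv2.imwrite(f"pics/{n}.png",cv2.resize(im[b[1]:b[3],b[0]:b[2],::-1],None,fx=f,fy=f,interpolation=cv2.INTER_CUBIC))
pickle.dump((b,f),open(n+".b","wb"))
print(s["eef_pos"].round(4),s["contact_force"].round(1),s["clock"])
p=s["eef_pos"][:2]-[.554,.241];c,q=np.cos(.333),np.sin(.333);print("mixer mm",np.round([c*p[0]+q*p[1],-q*p[0]+c*p[1]],4)*1000)
E
python3 look.py w2
```

```text
[0.472  0.2429 0.0836] [ 0.9  0.6 -0. ] 3.8833
mixer mm [-76.9  28.6]
```

View pics/w2.png

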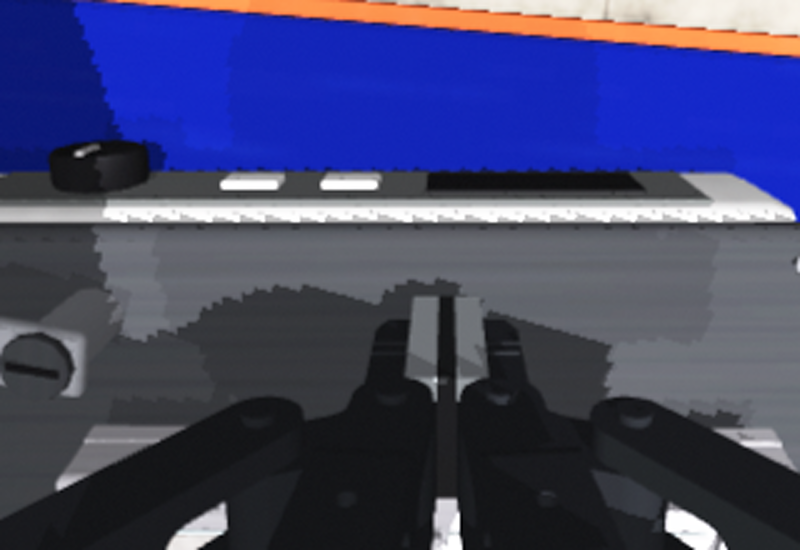

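>>> {"api": "arm_command", "payload": {
  "increments": "0.047 0.016 0 0 0 0 0;0.047 0.016 0 0 0 0 0;0.047 0.016 0 0 0 0 0;0.047 0.016 0 0 0 0 0;0.024 0.008 0 0 0 0 0;0.024 0.008 0 0 0 0 0;0.024 0.008 0 0 0 0 0;0.024 0.008 0 0 0 0 0;0.024 0.008 0 0 0 0 0;0.024 0.008 0 0 0 0 0"
}}

```text
clock: 4.72
eef_pos: [0.4836, 0.2468, 0.0822]
ee_rot: [-0.001, -0.169, 0.986, -0.0]
contact_force: [-1.9, -1.7, 1.1]
gripper_width: -0.0001
```

```bash
python3 look.py w3; python3 - <<'E'
from h import *
for c,b in [('top',(190,140,420,310))]:
    im=read_camera(c); x0,y0,x1,y1=b
    cv2.imwrite(f'pics/{c}3z.png',cv2.resize(im[y0:y1,x0:x1,::-1],None,fx=3.3,fy=3.3,interpolation=cv2.INTER_CUBIC))
E
```

```text
[0.4838 0.2469 0.0822] [-1.1  0.2  1.2] 4.7667
mixer mm [-64.4  28.5]
```

View pics/top3z.png

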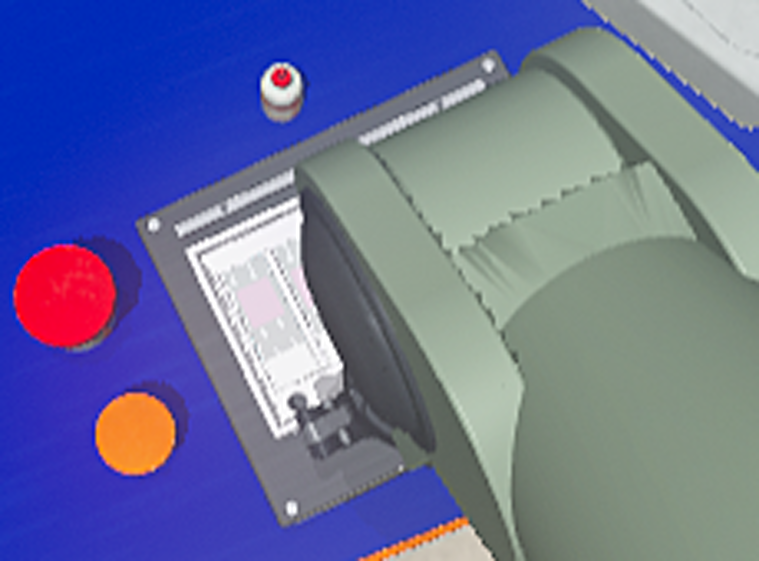

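>>> {"api": "arm_command", "payload": {
  "increments": "0.024 0.008 0 0 0 0 0;0.024 0.008 0 0 0 0 0;0.024 0.008 0 0 0 0 0;0.024 0.008 0 0 0 0 0;0.024 0.008 0 0 0 0 0"
}}

```text
clock: 5.23
eef_pos: [0.4892, 0.2486, 0.0823]
ee_rot: [-0.0, -0.169, 0.986, -0.0]
contact_force: [-1.4, 0.0, -1.3]
gripper_width: -0.0002
```

>>> {"api": "arm_command", "payload": {
  "increments": "0.024 0.008 0 0 0 0 0;0.024 0.008 0 0 0 0 0;0.024 0.008 0 0 0 0 0"
}}

```text
clock: 5.48
eef_pos: [0.4921, 0.2496, 0.0824]
ee_rot: [-0.0, -0.169, 0.986, -0.0]
contact_force: [-1.6, -0.4, -0.1]
gripper_width: -0.0001
```

```bash
python3 look.py w4; python3 - <<'E'
from h import *
for c,b in [('top',(190,140,420,310)),('scene',(180,190,420,320))]:
    im=read_camera(c); x0,y0,x1,y1=b
    cv2.imwrite(f'pics/{c}4z.png',cv2.resize(im[y0:y1,x0:x1,::-1],None,fx=3.3,fy=3.3,interpolation=cv2.INTER_CUBIC))
E
```

```text
[0.4924 0.2497 0.0825] [-0.6 -1.2 -1. ] 5.5333
mixer mm [-55.3  28.4]
```

View pics/top4z.png

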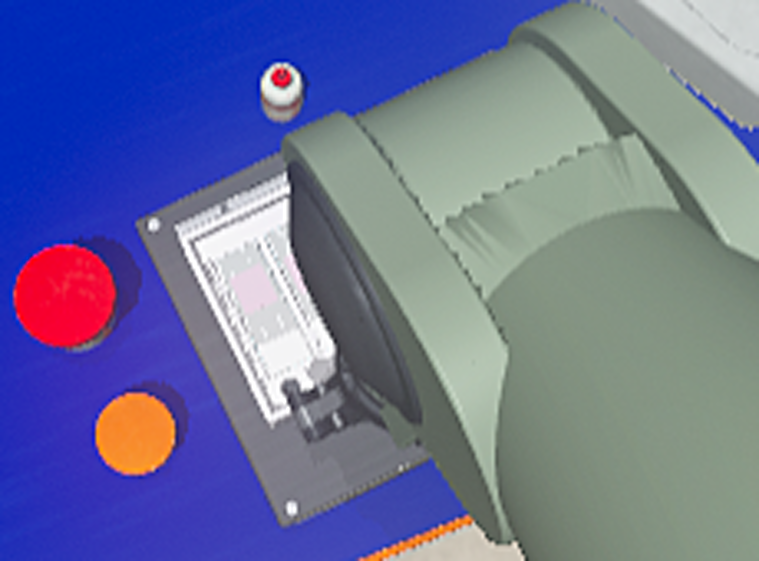

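View pics/scene4z.png

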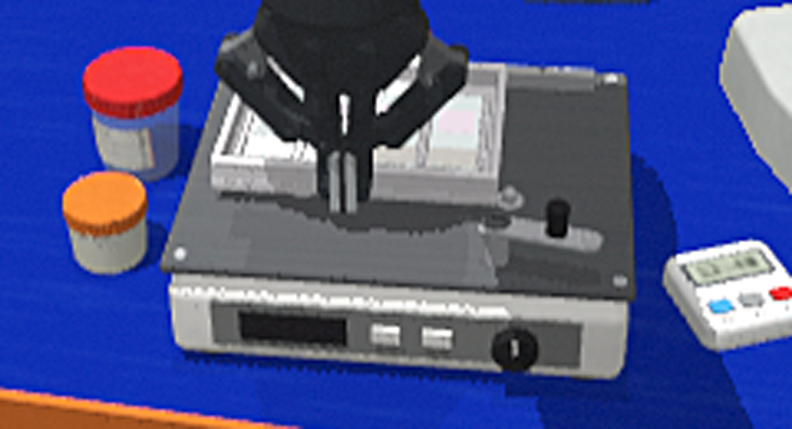

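Nearly on the rail (rear rim close to it in the top view). Continue to the force rise.

>>> {"api": "arm_command", "payload": {
  "increments": "0.024 0.008 0 0 0 0 0;0.024 0.008 0 0 0 0 0"
}}

```text
clock: 5.8
eef_pos: [0.4938, 0.2502, 0.0825]
ee_rot: [-0.0, -0.169, 0.986, -0.0]
contact_force: [-1.7, -0.2, -0.8]
gripper_width: 0.0002
```

>>> {"api": "arm_command", "payload": {
  "increments": "0.024 0.008 0 0 0 0 0;0.024 0.008 0 0 0 0 0"
}}

```text
clock: 5.97
eef_pos: [0.4943, 0.2503, 0.0821]
ee_rot: [-0.002, -0.169, 0.986, -0.0]
contact_force: [-5.9, -4.1, 3.0]
gripper_width: -0.0
```

>>> {"api": "arm_command", "payload": {
  "increments": "0.01 0.004 0 0 0 0 0;0 0 0 0 0 0 0;0 0 0 0 0 0 0"
}}

```text
clock: 6.22
eef_pos: [0.4943, 0.2503, 0.0821]
ee_rot: [-0.002, -0.169, 0.986, -0.0]
contact_force: [-5.9, -2.4, 2.8]
gripper_width: 0.0003
```

>>> {"api": "arm_command", "payload": {
  "increments": "-0.29 -0.1 0 0 0 0 0;0 0 0 0 0 0 0;0 0 0.6 0 0 0 0;0 0 0.7 0 0 0 0;0.26 0.775 0 0 0 0 0;0.26 0.775 0 0 0 0 0;0.26 0.775 0 0 0 0 0;0.26 0.775 0 0 0 0 0;0 0 0 0 0 0 0;0 0 0 0 0 0 0"
}}

```text
clock: 7.05
eef_pos: [0.5273, 0.3729, 0.1344]
ee_rot: [0.001, -0.17, 0.985, 0.0]
contact_force: [0.3, -1.0, 0.3]
gripper_width: -0.0001
```

```bash
python3 look.py w5 0,80,560,420
```

```text
[0.5267 0.3716 0.1343] [-0.   0.6  0.3] 7.1
mixer mm [ 16.9 132.3]
```

View pics/w5.png

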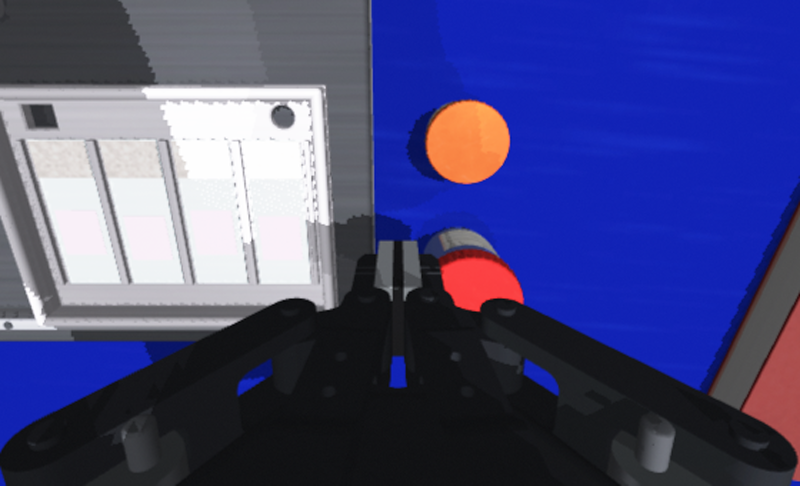

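>>> {"api": "arm_command", "payload": {
  "increments": "0 0 -0.7 0 0 0 0;0 0 -0.5 0 0 0 0;0 0 -0.2 0 0 0 0;0 0 0 0 0 0 0;0.033 -0.095 0 0 0 0 0;0.033 -0.095 0 0 0 0 0;0.016 -0.047 0 0 0 0 0;0.016 -0.047 0 0 0 0 0;0.008 -0.024 0 0 0 0 0;0.008 -0.024 0 0 0 0 0"
}}

```text
clock: 7.93
eef_pos: [0.5312, 0.3577, 0.0791]
ee_rot: [0.0, -0.169, 0.986, 0.0]
contact_force: [-0.3, 0.0, -0.6]
gripper_width: 0.0004
```

>>> {"api": "arm_command", "payload": {
  "increments": "0.008 -0.024 0 0 0 0 0;0.008 -0.024 0 0 0 0 0;0.008 -0.024 0 0 0 0 0;0.008 -0.024 0 0 0 0 0;0.008 -0.024 0 0 0 0 0;0.008 -0.024 0 0 0 0 0"
}}

```text
clock: 8.43
eef_pos: [0.5326, 0.3525, 0.0785]
ee_rot: [-0.0, -0.169, 0.986, 0.001]
contact_force: [-0.1, 2.6, 0.5]
gripper_width: 0.0
```

```bash
python3 look.py w6 0,80,560,420
```

```text
[0.5327 0.3521 0.0785] [-0.8  0.6 -0.2] 8.4833
mixer mm [ 16.2 112. ]
```

View pics/w6.png

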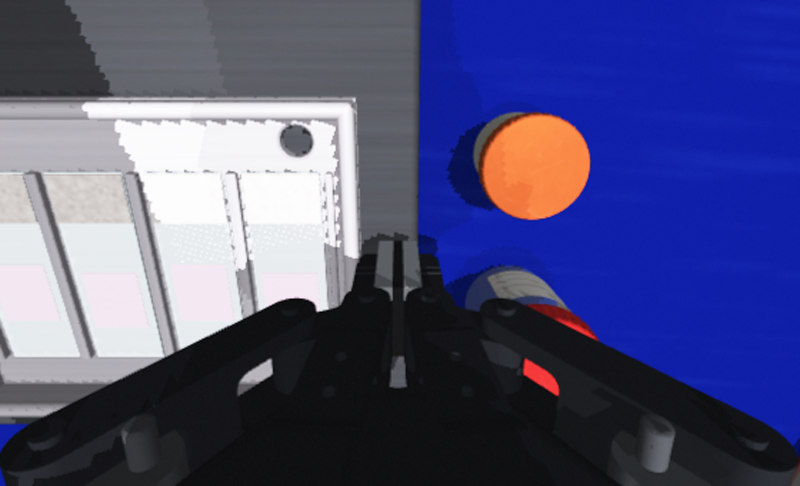

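>>> {"api": "arm_command", "payload": {
  "increments": "0.008 -0.024 0 0 0 0 0;0.008 -0.024 0 0 0 0 0;0.008 -0.024 0 0 0 0 0;0.008 -0.024 0 0 0 0 0;0.008 -0.024 0 0 0 0 0;0.008 -0.024 0 0 0 0 0;0.008 -0.024 0 0 0 0 0;0.008 -0.024 0 0 0 0 0"
}}

```text
clock: 9.15
eef_pos: [0.5353, 0.3442, 0.0785]
ee_rot: [-0.0, -0.169, 0.986, -0.0]
contact_force: [-1.5, 2.4, 0.1]
gripper_width: 0.0
```

```bash
python3 look.py w7 0,80,560,420
```

```text
[0.5354 0.344  0.0785] [-0.6  1.7  0.1] 9.2
mixer mm [ 16.1 103.4]
```

View pics/w7.png

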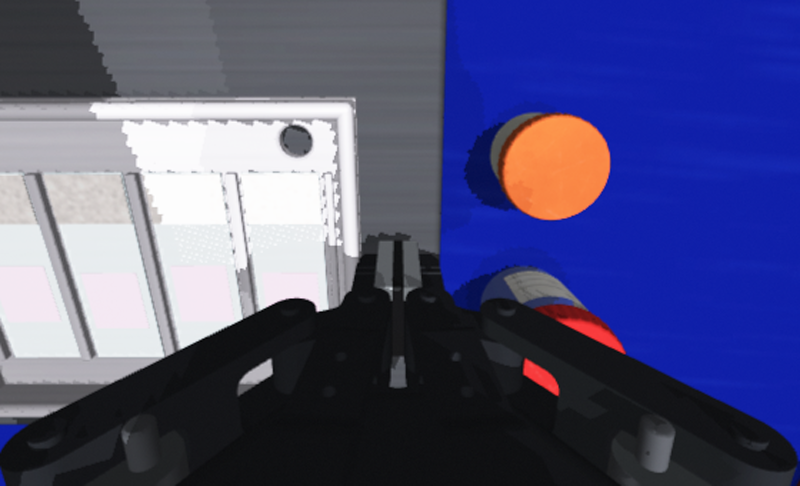

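```bash
cat > m.py <<'E'
import sys,pickle
from h import *
n=sys.argv[1];i=pickle.load(open(n+".pkl","rb"));b,f=pickle.load(open(n+".b","rb"))
for a in sys.argv[2:]:
    u,v,zz=map(float,a.split(","));P=ray("wrist",(u/f+b[0],v/f+b[1]),zz,i)[:2]-[.554,.241]
    c,q=np.cos(.333),np.sin(.333);print(a,np.round([c*P[0]+q*P[1],-q*P[0]+c*P[1]],4)*1000)
E
python3 m.py w7 355,98,.096 296,140,.083 443,20,.07 440,270,.07; python3 m.py w5 326,86,.096 282,116,.083 372,20,.07 ; python3 m.py w2 -5,0,.07
```

```text
355,98,.096 [-44.3  91.2]
296,140,.083 [-29.9  70.3]
443,20,.07 [-68.2 118.4]
440,270,.07 [ 23.  120.4]
326,86,.096 [-44.7 102.7]
282,116,.083 [-30.9  80.1]
372,20,.07 [-73.1 120.5]
-5,0,.07 [-144.1  -62.7]
```

>>> {"api": "arm_command", "payload": {
  "increments": "0.008 -0.024 0 0 0 0 0;0.008 -0.024 0 0 0 0 0;0.008 -0.024 0 0 0 0 0;0.008 -0.024 0 0 0 0 0;0.008 -0.024 0 0 0 0 0;0.008 -0.024 0 0 0 0 0;0.008 -0.024 0 0 0 0 0;0.008 -0.024 0 0 0 0 0;0.008 -0.024 0 0 0 0 0;0.008 -0.024 0 0 0 0 0"
}}

```text
clock: 10.03
eef_pos: [0.5385, 0.3344, 0.0784]
ee_rot: [-0.0, -0.169, 0.986, -0.0]
contact_force: [-1.2, 1.8, -0.2]
gripper_width: 0.0002
```

>>> {"api": "arm_command", "payload": {
  "increments": "0.008 -0.024 0 0 0 0 0;0.008 -0.024 0 0 0 0 0"
}}

```text
clock: 10.2
eef_pos: [0.5393, 0.3321, 0.0784]
ee_rot: [0.0, -0.169, 0.986, -0.001]
contact_force: [0.8, 0.7, -0.5]
gripper_width: -0.0001
```

```bash
python3 look.py w8 0,80,560,420
```

```text
[0.5394 0.332  0.0784] [-0.   0.1  0.6] 10.25
mixer mm [16.  90.8]
```

View pics/w8.png

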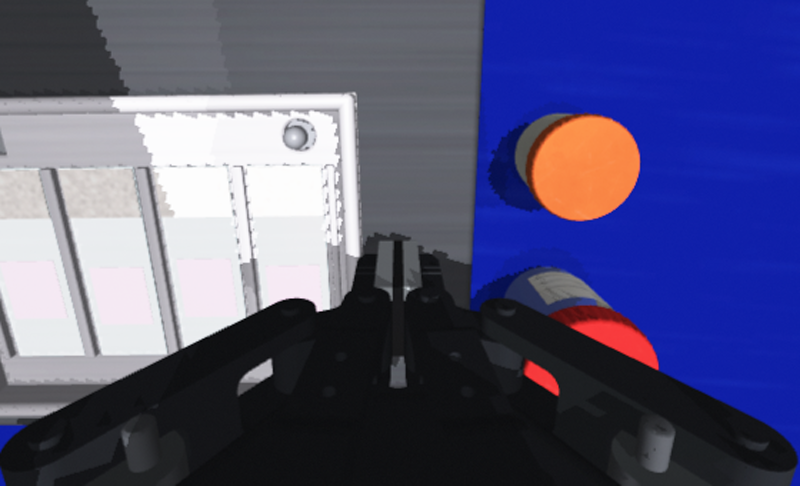

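>>> {"api": "arm_command", "payload": {
  "increments": "-0.1 0.28 0 0 0 0 0;0 0 0 0 0 0 0;0 0 0.8 0 0 0 0;0 0 0.8 0 0 0 0;0 0 0.8 0 0 0 0;-0.22 -0.82 0 0 0 0 0;-0.22 -0.82 0 0 0 0 0;-0.22 -0.82 0 0 0 0 0;-0.22 -0.82 0 0 0 0 0;0 0 0 0 0 0 0"
}}

```text
clock: 11.08
eef_pos: [0.4976, 0.2085, 0.1744]
ee_rot: [-0.001, -0.167, 0.986, -0.001]
contact_force: [-0.5, -0.7, -0.4]
gripper_width: -0.0001
```

```bash
python3 look.py w9 100,130,420,350;python3 - <<'E'
from h import *
for c,b in [('scene',(180,190,420,320))]:
    im=read_camera(c); x0,y0,x1,y1=b
    cv2.imwrite(f'pics/{c}9z.png',cv2.resize(im[y0:y1,x0:x1,::-1],None,fx=3.3,fy=3.3,interpolation=cv2.INTER_CUBIC))
E
```

```text
[0.499  0.2108 0.1747] [-0.   1.1  0.7] 11.1333
mixer mm [-61.8 -10.5]
```

View pics/w9.png

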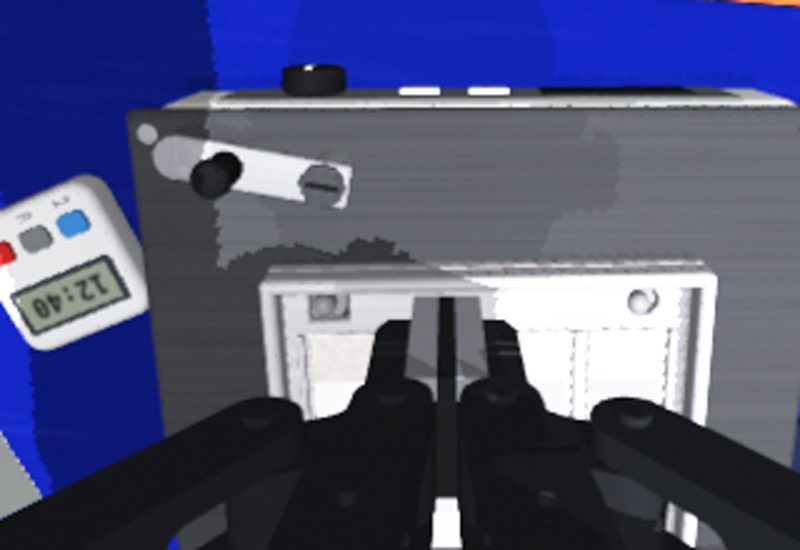

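View pics/scene9z.png

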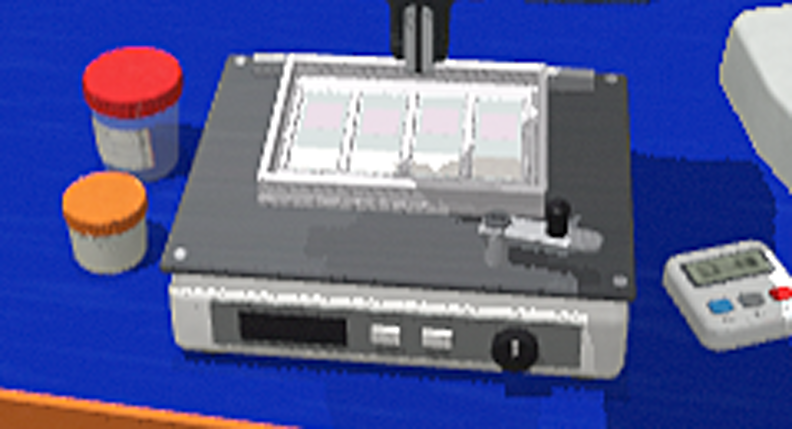

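```bash
python3 m.py w9 261,278,.088 716,272,.088 261,278,.096 716,272,.096 328,305,.077 642,301,.077 128,110,.07 212,178,.1115 322,186,.0965
```

```text
261,278,.088 [-40.8 -71. ]
716,272,.088 [-43.4  78.6]
261,278,.096 [-43.9 -68.9]
716,272,.096 [-46.4  75.5]
328,305,.077 [-26.6 -51.2]
642,301,.077 [-28.4  58.2]
128,110,.07 [ -93.5 -116.3]
212,178,.1115 [-80.3 -76.8]
322,186,.0965 [-74.3 -48.1]
```

```bash
python3 - <<'E'
from h import *
print(read_state()["joints"].round(2), read_state()["clock"])
c,s=np.cos(.333),np.sin(.333)
W=lambda x,y:np.array([.554+(c*x-s*y)/1e3,.241+(s*x+c*y)/1e3])
d=17.3
prev=None
k=lambda ph:np.array([-75+30*np.cos(ph)-d*.7071,-47+30*np.sin(ph)-d*.7071])
p0=k(np.radians(-100))-8*np.array([.7071,.7071]);print("pre",W(*p0))
prev=W(*p0)
for ph in [-100,-90,-80,-70,-60,-50,-40,-30,-20,-10,0,3]:
    w=W(*k(np.radians(ph)));print(ph,w.round(4),"du",((w-prev)/.04).round(3));prev=w
E
```

```text
[ 0.27  0.36 -0.3   0.91  0.   -0.07] 11.1833
pre [0.49215842 0.11968718]
-100 [0.4957 0.1269] du [0.087 0.18 ]
-90 [0.5007 0.1282] du [0.127 0.032]
-80 [0.5055 0.1303] du [0.119 0.053]
-70 [0.5098 0.1332] du [0.108 0.073]
-60 [0.5136 0.1369] du [0.094 0.091]
-50 [0.5167 0.1411] du [0.077 0.106]
-40 [0.5189 0.1458] du [0.057 0.118]
-30 [0.5204 0.1508] du [0.036 0.126]
-20 [0.5209 0.156 ] du [0.013 0.13 ]
-10 [0.5205 0.1612] du [-0.009  0.13 ]
0 [0.5193 0.1663] du [-0.032  0.127]
3 [0.5187 0.1678] du [-0.014  0.037]
```

>>> {"api": "arm_command", "payload": {
  "increments": "-0.022 -0.285 0 0 0 0.94 0;-0.022 -0.285 0 0 0 0.94 0;-0.022 -0.285 0 0 0 0.94 0;-0.022 -0.285 0 0 0 0.94 0;-0.022 -0.285 0 0 0 0.94 0;-0.022 -0.285 0 0 0 0.94 0;-0.022 -0.285 0 0 0 0.94 0;-0.022 -0.285 0 0 0 0.94 0;0 0 0 0 0 0 0;0 0 0 0 0 0 0"
}}

```text
clock: 12.02
eef_pos: [0.4936, 0.1225, 0.1746]
ee_rot: [0.0, -0.533, 0.846, 0.0]
contact_force: [-1.0, 0.6, 0.1]
gripper_width: 0.0001
```

```bash
python3 look.py w10 100,130,420,350
```

```text
[0.4935 0.1227 0.1745] [-0.4 -0.9  0.3] 12.0667
mixer mm [-95.9 -92. ]
```

View pics/w10.png

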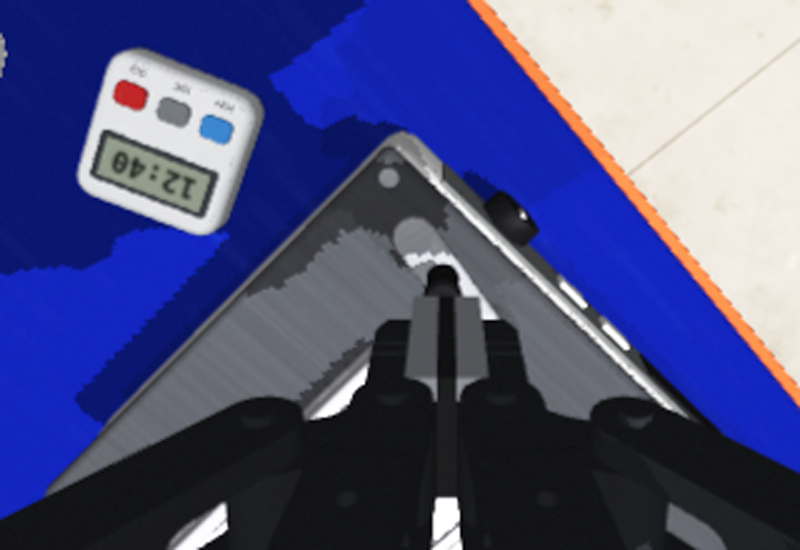

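```bash
python3 m.py w10 442,282,.1115 442,276,.1115; python3 - <<'E'
from h import *
i=camera_info("wrist");s=read_state();e=s["eef_pos"]
for z in (.1745,.1115,.099):
  print(z,(proj("wrist",[e[0],e[1],z],i)-[100,130])*2.5)
E
```

```text
442,282,.1115 [-86.  -83.2]
442,276,.1115 [-87.3 -84.6]
0.1745 [444.05465332 334.0128193 ]
0.1115 [444.8330162  239.49767949]
0.099 [444.93841149 226.69972675]
```

>>> {"api": "arm_command", "payload": {
  "increments": "-0.13 -0.27 0 0 0 0 0;0 0 -0.7 0 0 0 0;0 0 -0.7 0 0 0 0;0 0 -0.35 0 0 0 0;0 0 -0.15 0 0 0 0;0 0 0 0 0 0 0;0 0 0 0 0 0 0"
}}

```text
clock: 12.65
eef_pos: [0.488, 0.111, 0.0989]
ee_rot: [0.0, -0.534, 0.845, -0.0]
contact_force: [0.1, 0.9, 0.7]
gripper_width: -0.0001
```

```bash
python3 look.py w11 100,130,420,350;python3 - <<'E'
from h import *
for c,b in [('scene',(260,190,420,320))]:
    im=read_camera(c); x0,y0,x1,y1=b
    cv2.imwrite(f'pics/{c}11z.png',cv2.resize(im[y0:y1,x0:x1,::-1],None,fx=4.5,fy=4.5,interpolation=cv2.INTER_CUBIC))
E
```

```text
[0.4885 0.111  0.0994] [0.2 0.4 0.6] 12.7
mixer mm [-104.4 -101.4]
```

View pics/w11.png

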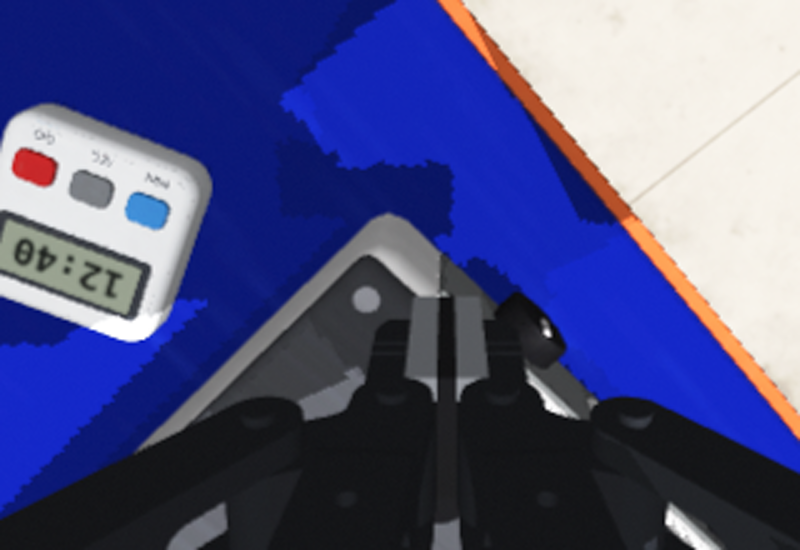

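View pics/scene11z.png

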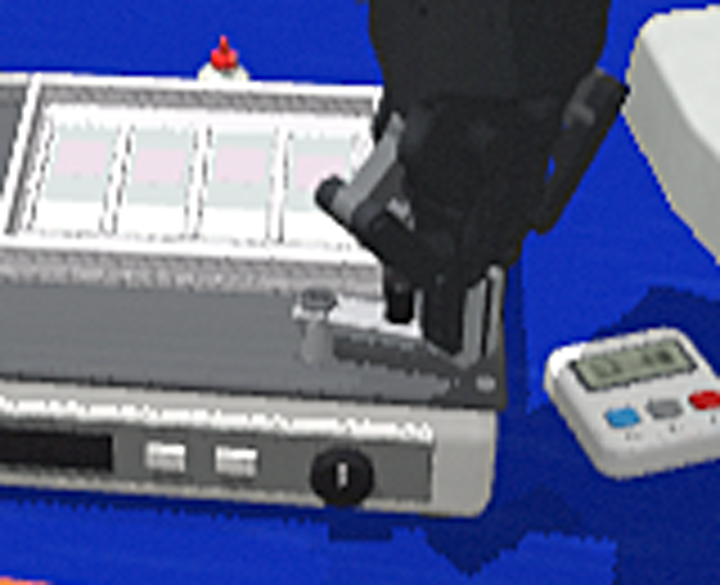

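>>> {"api": "arm_command", "payload": {
  "increments": "0.05 0.1 0 0 0 0 0;0.05 0.1 0 0 0 0 0;0.045 0.1 0 0 0 0 0;0.127 0.032 0 0 0 0 0;0.119 0.053 0 0 0 0 0;0.108 0.073 0 0 0 0 0;0.094 0.091 0 0 0 0 0;0 0 0 0 0 0 0"
}}

```text
clock: 13.42
eef_pos: [0.5129, 0.1331, 0.0985]
ee_rot: [0.001, -0.534, 0.845, -0.0]
contact_force: [-0.1, -1.1, 0.8]
gripper_width: 0.0001
```

```bash
python3 look.py w12 100,130,420,350;python3 - <<'E'
from h import *
for c,b in [('scene',(260,190,420,320))]:
    im=read_camera(c); x0,y0,x1,y1=b
    cv2.imwrite(f'pics/{c}12z.png',cv2.resize(im[y0:y1,x0:x1,::-1],None,fx=4.5,fy=4.5,interpolation=cv2.INTER_CUBIC))
E
```

```text
[0.5121 0.1334 0.0984] [-0.3 -0.5  0.1] 13.4667
mixer mm [-74.8 -88. ]
```

View pics/scene12z.png

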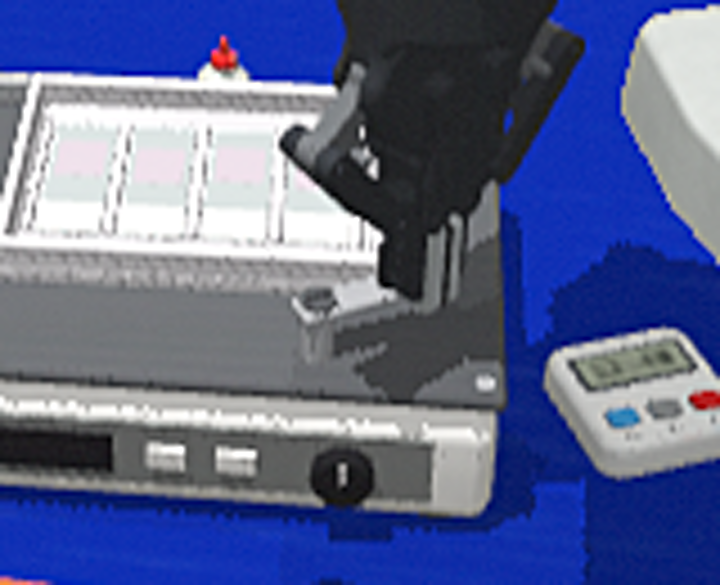

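>>> {"api": "arm_command", "payload": {
  "increments": "0.077 0.106 0 0 0 0 0;0.057 0.118 0 0 0 0 0;0.036 0.126 0 0 0 0 0;0.013 0.13 0 0 0 0 0;-0.009 0.13 0 0 0 0 0;0 0 0 0 0 0 0"
}}

```text
clock: 14.02
eef_pos: [0.5182, 0.1586, 0.0985]
ee_rot: [0.0, -0.535, 0.845, 0.001]
contact_force: [0.9, 0.1, -0.9]
gripper_width: -0.0003
```

>>> {"api": "arm_command", "payload": {
  "increments": "-0.016 0.063 0 0 0 0 0;-0.016 0.063 0 0 0 0 0;0 0 0 0 0 0 0"
}}

```text
clock: 14.27
eef_pos: [0.5168, 0.1627, 0.0985]
ee_rot: [-0.0, -0.534, 0.845, 0.0]
contact_force: [-1.1, 0.3, 0.1]
gripper_width: 0.0
```

```bash
python3 look.py w13 100,130,420,350;python3 - <<'E'
from h import *
for c,b in [('scene',(260,190,420,320))]:
    im=read_camera(c); x0,y0,x1,y1=b
    cv2.imwrite(f'pics/{c}13z.png',cv2.resize(im[y0:y1,x0:x1,::-1],None,fx=4.5,fy=4.5,interpolation=cv2.INTER_CUBIC))
E
```

```text
[0.5168 0.1626 0.0985] [-0.1 -0.2 -0.6] 14.3167
mixer mm [-60.8 -61.9]
```

View pics/scene13z.png

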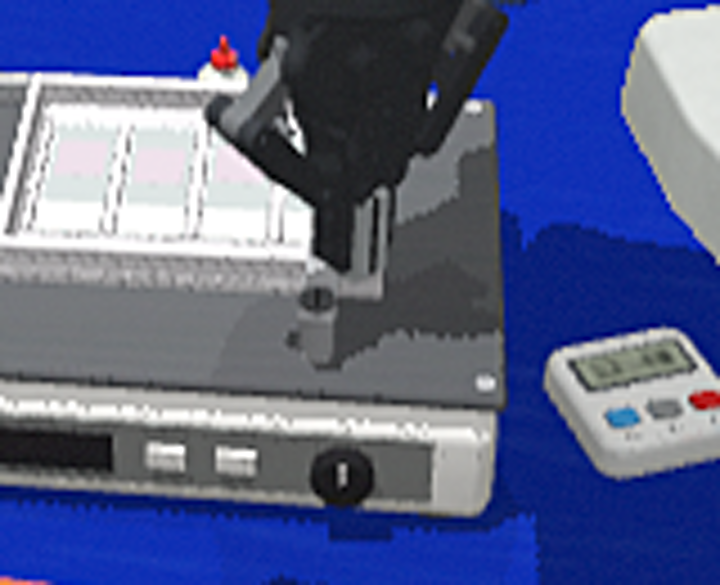

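View pics/w13.png

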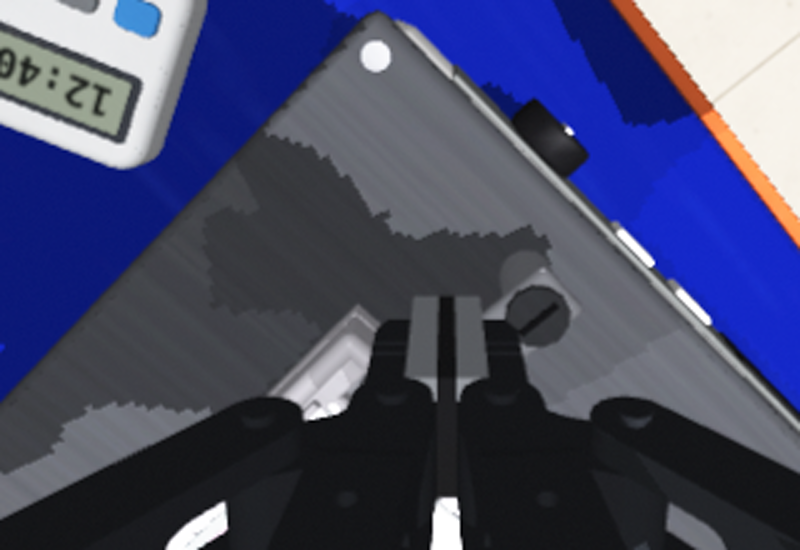

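>>> {"api": "arm_command", "payload": {
  "increments": "-0.01 0.024 0 0 0 0 0;-0.01 0.024 0 0 0 0 0;0 0 0 0 0 0 0"
}}

```text
clock: 14.62
eef_pos: [0.5163, 0.1641, 0.0985]
ee_rot: [-0.0, -0.534, 0.845, -0.0]
contact_force: [0.2, -1.9, -0.2]
gripper_width: -0.0002
```

>>> {"api": "arm_command", "payload": {
  "increments": "-0.01 0.024 0 0 0 0 0;-0.01 0.024 0 0 0 0 0;0 0 0 0 0 0 0"
}}

```text
clock: 14.87
eef_pos: [0.5157, 0.165, 0.0985]
ee_rot: [-0.0, -0.534, 0.846, -0.001]
contact_force: [0.1, -5.7, 0.7]
gripper_width: -0.0005
```

>>> {"api": "arm_command", "payload": {
  "increments": "-0.01 0.024 0 0 0 0 0;0 0 0 0 0 0 0"
}}

```text
clock: 15.03
eef_pos: [0.5155, 0.1653, 0.0985]
ee_rot: [-0.001, -0.534, 0.846, -0.002]
contact_force: [0.6, -6.7, 0.7]
gripper_width: -0.0002
```

>>> {"api": "arm_command", "payload": {
  "increments": "-0.16 -0.34 0 0 0 0 0;-0.1 -0.2 0 0 0 0 0;0 0 0.8 0 0 0 0;0 0 0.8 0 0 0 0;0 -0.6 0.6 0 0 0 0;-0.3 -0.8 0 0 0 0 0;-0.3 -0.8 0 0 0 0 0;-0.3 -0.8 0 0 0 0 0;0 0 0 0 0 0 0;0 0 0 0 0 0 0"
}}

```text
clock: 15.87
eef_pos: [0.4682, 0.0244, 0.1867]
ee_rot: [0.0, -0.533, 0.846, 0.0]
contact_force: [0.4, 0.5, -0.8]
gripper_width: -0.0001
```

```bash
python3 - <<'E'
from h import *
print(read_state()["eef_pos"],read_state()["contact_force"])
for c,b in [('scene',(180,190,420,320)),('top',(190,140,420,310))]:
    im=read_camera(c); x0,y0,x1,y1=b
    cv2.imwrite(f'pics/{c}14z.png',cv2.resize(im[y0:y1,x0:x1,::-1],None,fx=3.3,fy=3.3,interpolation=cv2.INTER_CUBIC))
E
```

```text
[0.4681793  0.02443797 0.18668458] [ 0.35767093  0.53668099 -0.8496303 ]
```

View pics/scene14z.png

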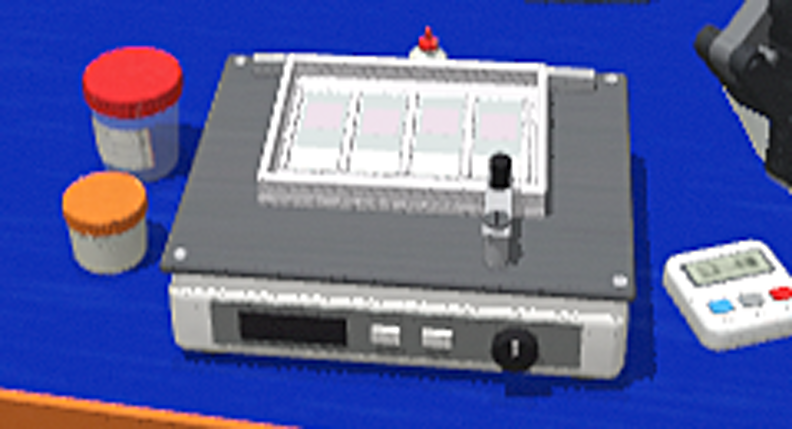

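View pics/top14z.png

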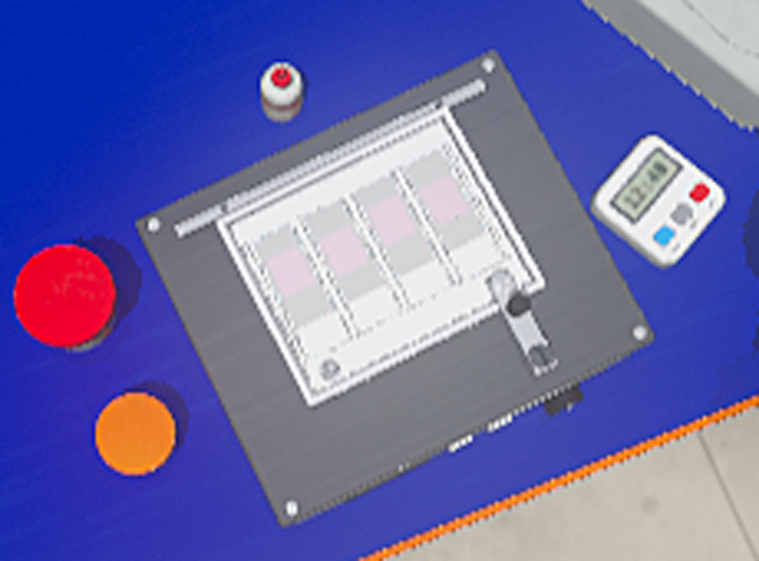

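```bash
python3 - <<'E'
from h import *
z=lambda u,v:(u/3.3+190,v/3.3+140)
D=[ray("top",z(*q),.07) for q in [(138,223),(495,50),(653,340),(285,525)]]
th,t,_=fit([(.098,.12),(.098,-.12),(-.098,-.12),(-.098,.12)],D)
for h in (.088,.096):
  T=[ray("top",z(*q),h) for q in [(218,220),(447,107),(545,285),(310,403)]]
  a,b,r=fit([(.059,.075),(.059,-.075),(-.059,-.075),(-.059,.075)],T)
  c,s=np.cos(th),np.sin(th);d=b-t;print(a-th,(np.array([c*d[0]+s*d[1],-s*d[0]+c*d[1]])*1000),r.round(1).tolist())
A=[ray("top",z(*q),.0935) for q in [(542,358),(500,280)]];v=A[1]-A[0];print("arm ang rel x",np.arctan2(v[1],v[0])-th)
E
```

```text
0.006616699271095816 [15.16286432  1.84999142] [[-0.6, -1.4], [-0.8, 0.8], [0.2, 1.2], [1.3, -0.6]]
0.006616699271095983 [13.94785555  3.00922574] [[-0.9, -2.3], [-1.6, 1.3], [0.5, 2.1], [2.0, -1.1]]
arm ang rel x 0.0020255197320142027
```

Tray is at (15.2, 1.8) mm against the seat's (15, 0), turned 0.007 rad. The arm is parallel to the mixer's x axis. Handing in.

```bash
python3 -c "
from rig import *
print(job_done())"
```

```text
the job is handed in; nothing more can be done
None
```

The tray is seated over both pins, the catch is at its stop across the front rim, and the job is handed in; no verdict was reported. The clock read about 16 s at my last move.

**What I did:** With the fingers shut, I pushed the tray back by its front rim until it met the rear rail (about 7 N). I then pushed it right by its left rim until the front edge dropped over the pins. Last, I pushed the knob round until the catch stopped (about 6.7 N), and moved the arm clear.

**Last checks:**
- **Tray position:** in the top picture the origin is at x = 15.2, y = 1.8 mm of the mixer, against the seat's 15, 0. It is turned 0.007 rad.
- **Tray flat:** before the catch was turned, both pins showed through the holes. The front rim then measured 149.6 mm wide at seated height, against a true 150 mm, so it lies flat. After the catch was turned, I checked this only by eye.
- **Catch:** its arm points within about 0.002 rad of the mixer's x axis, which is the stop position.
- **Bystanders:** all four look unmoved by eye; I did not measure them.

**What disagreed:** the wrist-camera positions were 3 to 5 mm off from one view to the next, and the 1.8 mm sideways figure is within that kind of error. I allowed extra clearance at the knob and used the contact force to find the stops.

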